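Uncover the plankton counting tray

TASK

Open the grey counting tray for the microscope: its flat white cover lies flush between the tray's side walls, so push it lengthwise until a good third of it sticks out past one end, lift it clear by that free end without shoving or tipping the tray, and lay it gently in the empty wire cradle, level on both wires and between the uprights. Leave the cover in the other cradle and everything else on the bench as it is.

Things in the scene. Friction and masses are not known exactly. Their poses are not given: they have to be found in the camera images.
- tray: Loose grey plastic counting tray, 190 g, 120 long x 64 wide x 24 mm high. Origin: centre of its underside; x along it (within 0.5 rad of world x), z up. Cover rebate: 58 mm wide, 6 mm deep, open at both ends, its floor (end walls, ledges, baffles) 18 mm above the bench; 3 mm walls along both long sides reach 24 mm, flush with the cover's top. Only friction holds the tray.
- cover_center (a point): Centre (half-way up) of the loose cover lying in the tray: flat white acrylic plate 120 long x 56 wide x 6 mm thick, about 48 g; x along it, z up. At the start the centre is 21 mm above the bench and the ends within 2 mm of the tray's ends. Slides along the tray with light friction, 1 mm play each side; tips over the end if pushed out 60 mm.
- cradle_seat (a point): Seat of the EMPTY white wire cradle, fixed to the bench: midway between its two 6 mm cross wires, at their tops, 30 mm above the bench; the cover's underside rests here, its length along point x (within 0.5 rad of world x; either way round). Wires run along y at x = -20 and 20 mm; their ends turn up, 63 mm apart inside, flaring at the top (50 mm). Free space beyond the wires in x.
- spare_center (a point): Centre of a second white cover, 120 x 56 x 6 mm, which already lies in the other, equal cradle; leave it alone.
- tally: Bystander: loose steel hand tally counter, 44 mm across, 27 mm high, standing flat; origin at the centre of its underside.
- forceps: Bystander: loose steel forceps lying flat, 122 mm long, 5 mm high; origin at their middle on the bench, x along them.
- jar: Bystander: loose glass sample jar, 54 mm across, 62 mm high, standing; origin at the centre of its underside.
- washbottle: Bystander: loose squeeze wash bottle, 72 mm across, 200 mm high with a bent spout, standing at the right; origin at the centre of its underside.
Mind the look-alikes: they are no part of the job. Leave any turquoise look-alike of the part that bears cover_center alone. Of the things that look like the tray, take the one that is farthest from the robot's base at the start.

How it is judged:
On the way, in this order (a step that is already met when the one before it is completed fails the run):
1. the cover is slid out past one end of the tray by more than 25 mm while it still lies in the rebate ((x of cover_center in the frame of tray above 0.025 m or x of cover_center in the frame of tray below -0.025 m) and z of cover_center in the frame of tray between 0.017 and 0.025 m), for 0.1 s.
2. the cover is lifted clear of the tray (z of cover_center in the frame of tray above 0.035 m and contact force between cover and tray below 0.05 N), for 0.1 s.
At the end, for the whole second after the job is handed in: The cover rests still and level (within 0.08 rad) on both wires of the empty cradle, between the uprights, its centre within 22 mm of the seat along the cradle's x and 8 mm across, its length within 0.25 rad of the cradle's x; the tray stands flat and still (x of cover_center in the frame of cradle_seat between -0.022 and 0.022 m and y of cover_center in the frame of cradle_seat between -0.008 and 0.008 m and z of cover_center in the frame of cradle_seat between 0.0005 and 0.0055 m and angle between the x axis of cover_center and the x axis of cradle_seat, either way round below 0.25 rad and angle between the z axis of cover_center and the z axis of cradle_seat, either way round below 0.08 rad and linear speed of each of cover, tray below 0.02 m/s and angle between tray's own z axis and vertical below 0.05 rad); the robot touches nothing.
It fails at once if the tray is shoved more than 25 mm from where it stood (distance of tray from where it was at the start of the episode above 0.025 m).
It fails at once if the tray is tipped by more than 0.15 rad (angle between tray's own z axis and vertical above 0.15 rad).
It fails at once if the cover is dropped (falls faster than 0.6 m/s with the fingers off it) (linear speed of cover above 0.6 m/s and contact force between the fingers and cover below 0.1 N).
It fails at once if the cover in the other cradle is moved more than 15 mm (distance of spare_center from where it was at the start of the episode above 0.015 m).
It fails at once if another thing on the bench is moved more than 30 mm (distance of any of tally, forceps, jar, washbottle from where it was at the start of the episode above 0.03 m).
It also fails if it takes over 58 s, if anything falls off the work surface, if the arm or the gripper's body presses on something with over 40 N, if the wrist force passes 120 N, or if a joint passes its speed limit or range.

ROBOT

A 6-joint arm with a two-finger parallel gripper is mounted at the origin on the work surface. World frame = base frame: x ahead of the robot, y to its left, z up, the work surface at z = 0. Lengths are in m, angles in rad, forces in N, time in s.
With the tool pointing down it reaches from about 0.325 to 1 m from the base axis. Payload 5.1 kg.
Tool frame: the origin (TCP) lies at the very end of the fingers, on their centre line; the grasp point (between the pads) lies 19 mm behind it; x points along the fingers, z is the direction in which the jaws open and shut, and the axes are right-handed (so a half turn about x gives the same grasp; the last joint's range is limited). The gripper opens to 85 mm and grips with 20 to 120 N. Pads are 22 mm wide; open, the fingers measure 114 mm over their backs; the gripper's body (76 mm by 85 mm) begins 54 mm behind the grasp point. The pads swing forward as they close: fully open they stand 13 mm farther back than shut.
Start: joints at [1.052, 0.124, 1.65, -0, 1.367, -0.083], TCP at [0.274, 0.589, 0.231] pointing down, gripper open.
Joint ranges: [-2.61, 2.61], [-1.02, 2.33], [0.03, 2.71], [-1.35, 4.49], [0.32, 2.68], [-2.91, 2.91]. Speed limits (rad/s): [2.57, 2.57, 3.14, 3.14, 3.14, 3.14].

INTERFACE

Orientations are given as a unit quaternion [x, y, z, w].
In Python, from rig import telemetry, capture, job_done gives the robot as it stands.
- The arm moves only by the tool send_rows, never from a script. Its argument "plan" is a list of rows, each a list of 5 numbers: the shift along the tool's x, y, z in m, then the turn about the tool's x in degrees, then the opening, from -1 (shut) to 1 (fully open), so that 0 is half open. A call has 1 to 8 rows; each row is the pose to reach, as a shift and turn from the pose measured when the call began, along the tool's axes at that moment; what a row does not reach only later rows make up. A row lasts 1/8 s, in which the tool goes at most 62.5 mm and 10.7 degrees, less where a joint would pass 70% of its speed; a pose out of reach is approached as far as the arm can. A call with a gripper value outside its range is refused whole. The fingers move at their own pace and stop on an object; "grip_force" is the grip in N (left out, the last holds). Time passes only in rows, so rows that repeat a pose let the fingers close. It gives the time, the measured TCP pose, the force and the opening at its end, in the units of the state.
- telemetry.get_state(): the state, without advancing time (a new reading comes with each control period).
- capture(name): name is "side" or "top" or "wrist"; returns a dict with "frame" (384x512x3 uint8, red, green, blue), "range_z" (384x512 float32, m along the optical axis (not along the pixel's ray), 0 where there is no reading), "fovy" (degrees; the focal length in pixels is half the picture's height over the tangent of half this angle, whatever the lens; pixels are square), "cx", "cy" (the principal point, pixels), "eye" and "orientation" of the camera in the world. Camera axes: x right, y up, looking along -z (the intrinsics and any distortion apply to the point x, -y, -z); pixel columns grow to the right and rows downward; lengths in m; the calibration is good to about 2 mm. A picture is of the moment at which its call begins.
- job_done(): hands the job in, once; it reports no verdict.
The state is a dict: "clock": time; "joint_positions": joint angles; "qvel": joint speeds; "joint_efforts": joint torques, N m; "ee_pos": TCP position; "orientation": TCP orientation; "contact_force": force on the tool from outside, world axes, zero at the start; "ft_torque": the same for the moment, N m; "width": opening from 0.0 (shut) to 1.0 (fully open).
Only numpy, scipy, OpenCV 4.12 (cv2) and the standard library are available. Lean on these libraries where they do the work, as an engineer would, in place of code of your own. Each camera call takes 0.05 s, during which the arm holds its last target. There are 200 camera calls.

## Working session

There is one attempt and no reset: what is moved stays moved. The work goes in short steps, Python scripts to look and compute and a tool call to move; the robot and the scene stay as the last step left them, time stands still between calls to the robot, and variables do not carry over. Pictures are saved under pics/ and viewed, about 8 in all and at most 12, crops included, and the job is handed in when it is done.

Besides the shell and the picture viewer there is one more tool, called after ">>>" as name(argument=value, ...) on one line, values as JSON. send_rows: Moves the arm, as the interface text tells. Its arguments: {"type":"object","properties":{"plan":{"type":"array"},"grip_force":{"type":"number"}},"required":["plan"]}

```bash
mkdir -p pics; ls; cat > h.py <<'E'
import numpy as np, cv2
from scipy.spatial.transform import Rotation as R
from rig import telemetry, capture, job_done
def cap(n,fn=None):
    c=capture(n); 
    if fn: cv2.imwrite('pics/'+fn,c['frame'][:,:,::-1])
    return c
def orient(c):
    o=np.array(c['orientation'],float)
    return o if o.shape==(3,3) else R.from_quat(o.ravel()).as_matrix()
def cloud(c):
    h,w=c['range_z'].shape; f=h/2/np.tan(np.radians(c['fovy'])/2)
    v,u=np.mgrid[:h,:w]; d=c['range_z']
    p=np.stack([(u-c['cx'])/f*d,-(v-c['cy'])/f*d,-d],-1)
    return p@orient(c).T+np.array(c['eye'])
def ray(c,uv,z):
    h=c['frame'].shape[0]; f=h/2/np.tan(np.radians(c['fovy'])/2)
    uv=np.atleast_2d(uv).astype(float)
    d=np.c_[(uv[:,0]-c['cx'])/f,-(uv[:,1]-c['cy'])/f,-np.ones(len(uv))]@orient(c).T
    e=np.array(c['eye']); return e+d*((z-e[2])/d[:,2])[:,None]
E
python3 - <<'E'
from h import *
ims=[]
for n in ['top','side']:
    c=cap(n,n+'1.png'); print(n,{k:v for k,v in c.items() if k not in('frame','range_z')}); 
    np.savez(n+'1.npz',**c)
print(telemetry.get_state())
E
```

```text
pics
top {'fovy': 53.442628058792614, 'cx': 258.31869007324417, 'cy': 185.95780322590193, 'eye': array([ 0.32808862, -0.02404711,  1.15530286]), 'orientation': array([-0.05386357,  0.06710457,  0.71013829, -0.69878416])}
side {'fovy': 50.35058939278518, 'cx': 260.3196466425563, 'cy': 199.77684106831, 'eye': array([ 0.15736597, -0.99640045,  0.65741921]), 'orientation': array([ 0.48688785, -0.0823845 , -0.16696143,  0.85339141])}
{'clock': 0.1, 'joint_positions': array([ 1.05238850e+00,  1.24431583e-01,  1.65155112e+00, -1.12942033e-05,
        1.36753775e+00, -8.26411996e-02]), 'qvel': array([ 0.00038245, -0.00122337, -0.00381585, -0.00111305,  0.00080064,
        0.00031764]), 'joint_efforts': array([ 6.14405071e-04, -4.24928927e+01, -3.66655040e+01, -6.88622799e-05,
        3.96038376e-03,  6.08796427e-06]), 'ee_pos': array([0.2741396 , 0.58873548, 0.23017325]), 'orientation': array([-0.38041851,  0.59686081,  0.37977623,  0.59565842]), 'contact_force': array([ 0.12242904, -0.83810603,  0.31077038]), 'ft_torque': array([-0.03763778,  0.01948873,  0.02835323]), 'width': 0.9990886462327577}
```

View pics/top1.png

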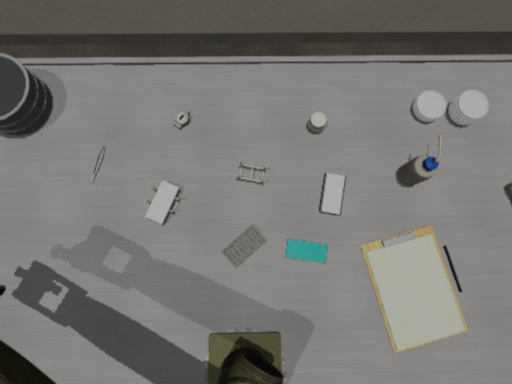

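View pics/side1.png

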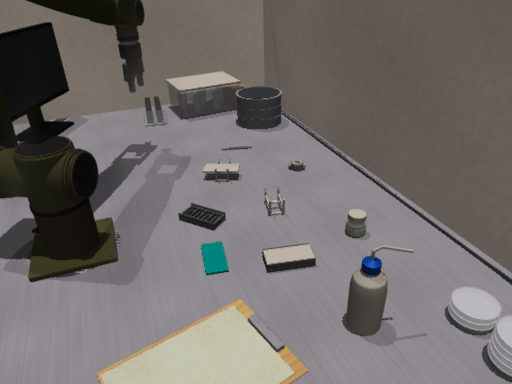

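The top view shows the covered tray at about (333,194), the empty cradle at (252,173), the spare cover at (163,203), the look-alike open tray at (244,246) and the turquoise plate at (306,251). The side view agrees: tray at (289,257), empty cradle at (275,203).

```bash
cat > m.py <<'E'
from h import *
def load(n): return dict(np.load(n+'1.npz'))
for n,box in [('top',(310,165,360,225)),('side',(255,235,325,280))]:
    c=load(n); P=cloud(c); g=c['frame'].astype(int); x0,y0,x1,y1=box
    m=np.zeros(g.shape[:2],np.uint8); m[y0:y1,x0:x1]=(g.min(2)[y0:y1,x0:x1]>(185 if n=='top' else 170))
    k,l,s,ce=cv2.connectedComponentsWithStats(m); i=1+s[1:,4].argmax(); mm=l==i
    print(n,s[i],'depth z med',np.median(P[mm][:,2]),P[mm].mean(0))
    cn=cv2.findContours(mm.astype(np.uint8),0,1)[0][0][:,0]
    r=ray(c,cn,0.024)[:,:2].astype(np.float32); print(cv2.minAreaRect(r))
    Q=P[y0:y1,x0:x1].reshape(-1,3); Q=Q[(Q[:,2]>.012)&(Q[:,2]<.04)]; print(' tray depth rect',cv2.minAreaRect(Q[:,:2].astype(np.float32)),len(Q))
c=load('top');P=cloud(c)
print('bench z',np.median(P[200:240,380:400][...,2]) , np.median(P[220:260,200:210][...,2]))
# empty cradle
for n,(x0,y0,x1,y1) in [('top',(225,150,282,195)),('side',(255,180,295,220))]:
    c=load(n);P=cloud(c); Q=P[y0:y1,x0:x1].reshape(-1,3); Q=Q[(Q[:,2]>.015)&(Q[:,2]<.07)]
    print(n,len(Q),cv2.minAreaRect(Q[:,:2].astype(np.float32)),np.percentile(Q[:,2],[5,50,95]))
t=load('top')['frame'][:,:,::-1]; s=load('side')['frame'][:,:,::-1]
a=cv2.resize(t[145:225,225:360],(800,474),interpolation=cv2.INTER_CUBIC); cv2.imwrite('pics/t2.png',a)
E
python3 m.py
```

```text
Traceback (most recent call last):
  File "m.py", line 6, in <module>
    k,l,s,ce=cv2.connectedComponentsWithStats(m); i=1+s[1:,4].argmax(); mm=l==i
                                                      ~~~~~~~~~~~~~~^^
ValueError: attempt to get argmax of an empty sequence
```

```bash
sed -i "s/m\[y0:y1,x0:x1\]=.*/sub=g.min(2)[y0:y1,x0:x1].astype(np.uint8); th,b=cv2.threshold(sub,0,1,cv2.THRESH_OTSU); m[y0:y1,x0:x1]=(sub>(np.percentile(sub,97)-25)); print(th,np.percentile(sub,[5,50,97]))/" m.py; python3 m.py
```

```text
148.0 [107. 134. 171.]
top [322 173  23  41 693] depth z med 0.024545042809031692 [ 0.49885845 -0.27061991  0.02784219]
((0.5000026226043701, -0.2715308666229248), (0.05341646075248718, 0.11879555135965347), 78.99491882324219)
 tray depth rect ((0.4998113214969635, -0.2716479003429413), (0.06499288231134415, 0.12136346101760864), 79.17997741699219) 868
91.0 [ 31. 138. 166.]
side [263 244  52  20 664] depth z med 0.02508913681707453 [ 0.4968791  -0.28196355  0.03267688]
((0.5021353363990784, -0.27147552371025085), (0.05423121526837349, 0.1196262314915657), 79.00012969970703)
 tray depth rect ((0.5013018250465393, -0.27239105105400085), (0.06800007075071335, 0.12178744375705719), 78.96564483642578) 1002
bench z 0.0008791472350282437 0.0006323347131115264
top 149 ((0.5654470920562744, -0.02708948776125908), (0.08485319465398788, 0.046167660504579544), 77.89801788330078) [0.02124333 0.03004374 0.05159347]
side 138 ((0.5668919682502747, -0.02769586071372032), (0.08999428898096085, 0.046485573053359985), 78.08258819580078) [0.01874439 0.03105506 0.05153866]
```

View pics/t2.png

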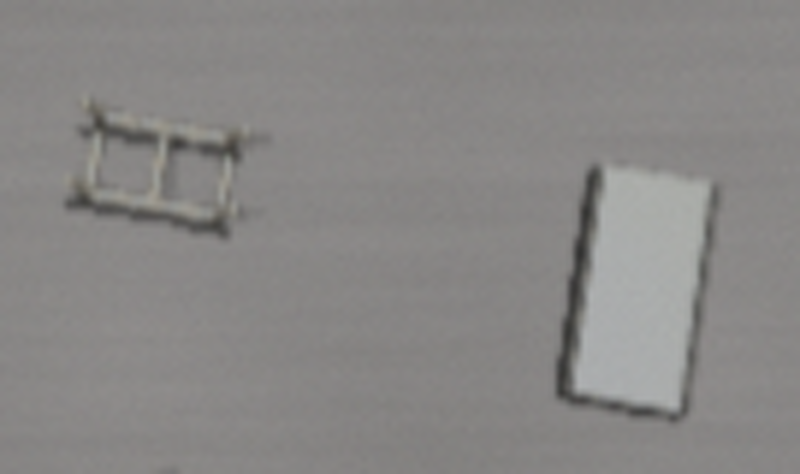

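The crop shows the cover lying in the tray, rotated about -11°, and the empty cradle with two wires and four uprights. Both views agree: tray centre ≈ (0.501,-0.272), cover top ≈ 24.5 mm, and cradle ≈ (0.566,-0.027) with wires at ≈ 30 mm and yaw ≈ -12°.

```bash
cat >> h.py <<'E'
T=np.array([.5008,-.272]); TY=np.radians(-11.); C=np.array([.5662,-.0274]); CY=np.radians(-12.)
def at(o,yaw,a,b=0):
    c,s=np.cos(yaw),np.sin(yaw); return o+[a*c-b*s,a*s+b*c]
def to(xy,z,yaw):
    "shift in tool axes and turn (deg) so jaws open along y of a frame at yaw"
    s=telemetry.get_state(); M=R.from_quat(s['orientation']).as_matrix()
    d=M.T@(np.r_[xy,z]-s['ee_pos']); jz=np.arctan2(M[1,2],M[0,2]); w=yaw+np.pi/2
    e=(w-jz+np.pi/2)%np.pi-np.pi/2   # ccw from above
    print('clock',s['clock'],'tcp',s['ee_pos'].round(4),'toolx',M[:,0].round(3),'jaw yaw',np.degrees(jz).round(1),
     '\n -> shift',d.round(4),'turn',np.degrees(-e).round(2),'F',s['contact_force'].round(2),'w',round(s['width'],3),'j6',s['joint_positions'][5].round(2))
E
python3 -c "
from h import *
to(at(T,TY,-.088),.12,TY)"
```

```text
clock 0.1 tcp [0.2741 0.5887 0.2302] toolx [-0.001 -0.002 -1.   ] jaw yaw 65.0 
 -> shift [ 0.1115 -0.4834 -0.7057] turn -13.97 F [ 0.12 -0.84  0.31] w 0.999 j6 -0.08
```

>>> send_rows(plan=[[0,-0.035,-0.05,0,-1],[0,-0.07,-0.1,0,-1],[0,-0.1,-0.15,0,-1],[0,-0.135,-0.2,0,-1],[0,-0.17,-0.25,0,-1],[0,-0.2,-0.3,0,-1],[0,-0.24,-0.35,-7,-1],[0,-0.275,-0.4,-14,-1]], grip_force=40)

```text
clock: 1.1
ee_pos: [0.3538, 0.1129, 0.2307]
orientation: [-0.45, 0.547, 0.449, 0.546]
contact_force: [0.7, -0.0, 0.2]
width: -0.0
```

```bash
python3 -c "
from h import *
to(at(T,TY,-.088),.12,TY)"
```

```text
clock 1.1 tcp [0.3538 0.1129 0.2307] toolx [-0.    -0.002 -1.   ] jaw yaw 78.9 
 -> shift [ 0.1113 -0.1304 -0.3494] turn -0.11 F [ 0.66 -0.01  0.15] w -0.0 j6 -1.21
```

>>> send_rows(plan=[[0,-0.02,-0.05,0,-1],[0,-0.04,-0.1,0,-1],[0,-0.06,-0.15,0,-1],[0,-0.08,-0.2,0,-1],[0.02,-0.1,-0.25,0,-1],[0.05,-0.115,-0.3,0,-1],[0.08,-0.13,-0.349,0,-1],[0.11,-0.13,-0.349,0,-1]])

```text
clock: 2.1
ee_pos: [0.4138, -0.2576, 0.1201]
orientation: [-0.448, 0.548, 0.448, 0.546]
contact_force: [0.4, 0.8, 0.7]
width: 0.0
```

```bash
python3 -c "
from h import *
c=cap('wrist','w1.png'); np.savez('w1.npz',**c)
to(at(T,TY,-.088),.0205,TY)"
```

```text
clock 2.15 tcp [ 0.4111 -0.2544  0.1152] toolx [-0.007  0.004 -1.   ] jaw yaw 78.7 
 -> shift [ 0.0947 -0.0041 -0.0003] turn -0.29 F [-1.72  1.68 -2.5 ] w 0.002 j6 -2.04
```

View pics/w1.png

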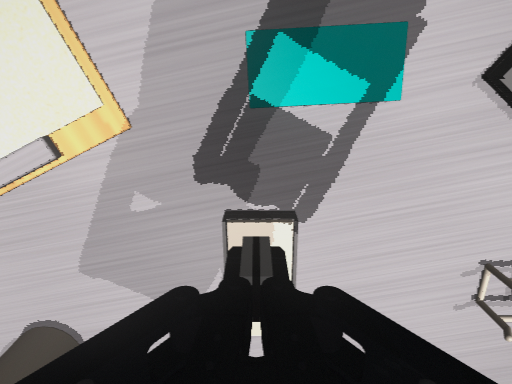

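The wrist view shows the closed fingers at (257,245), in line with the tray, whose near end is at v≈212, u 225–298. I'll check that end by ray.

```bash
python3 -c "
from h import *
c=dict(np.load('w1.npz')); P=cloud(c)
g=c['frame'].astype(int); 
print(g[205:225,240].tolist()); 
m=np.zeros(g.shape[:2],bool); m[205:300,205:320]=True
Q=P[m&(P[...,2]>.014)&(P[...,2]<.035)]
d=Q[:,:2]-T; c_,s_=np.cos(TY),np.sin(TY); a=d@[c_,s_]; b=d@[-s_,c_]
print(len(Q),'along',np.percentile(a,[0,1,50,100]),'across',np.percentile(b,[0,1,50,99,100]),np.median(Q[:,2]))
print(ray(c,[[225,220],[298,220]],.024))
to(at(T,TY,-.088),.0205,TY)"
```

```text
[[168, 162, 165], [168, 163, 166], [164, 159, 162], [167, 161, 163], [78, 75, 77], [77, 75, 76], [43, 42, 41], [43, 41, 41], [43, 42, 41], [46, 44, 43], [44, 42, 41], [44, 43, 42], [45, 43, 41], [61, 59, 58], [106, 104, 101], [75, 69, 63], [79, 73, 68], [171, 160, 147], [226, 215, 199], [223, 211, 196]]
2398 along [-0.06212252 -0.06176918 -0.05097812  0.00510246] across [-0.03166983 -0.03116507  0.00838839  0.03208706  0.03240629] 0.023580331587633216
[[ 0.4338687  -0.28792416  0.024     ]
 [ 0.44574687 -0.22819139  0.024     ]]
clock 2.15 tcp [ 0.4111 -0.2544  0.1152] toolx [-0.007  0.004 -1.   ] jaw yaw 78.7 
 -> shift [ 0.0947 -0.0041 -0.0003] turn -0.29 F [-1.72  1.68 -2.5 ] w 0.002 j6 -2.04
```

>>> send_rows(plan=[[0.03,-0.004,0,0,-1],[0.06,-0.004,0,0,-1],[0.08,-0.004,0,0,-1],[0.09,-0.004,0,0,-1],[0.0945,-0.004,0,0,-1],[0.0945,-0.004,0,0,-1],[0.0945,-0.004,0,0,-1]])

```text
clock: 3.02
ee_pos: [0.415, -0.2553, 0.0217]
orientation: [-0.446, 0.548, 0.45, 0.546]
contact_force: [-0.4, 0.6, 0.0]
width: 0.001
```

```bash
python3 -c "
from h import *
to(at(T,TY,-.072),.0205,TY)
to(at(T,TY,-.029),.0205,TY)"
```

```text
clock 3.025 tcp [ 0.415  -0.2553  0.0217] toolx [-0.006  0.003 -1.   ] jaw yaw 78.7 
 -> shift [ 0.0011 -0.0154  0.    ] turn -0.29 F [-0.36  0.57  0.04] w 0.001 j6 -2.03
clock 3.025 tcp [ 0.415  -0.2553  0.0217] toolx [-0.006  0.003 -1.   ] jaw yaw 78.7 
 -> shift [ 0.0008 -0.0584  0.0002] turn -0.29 F [-0.36  0.57  0.04] w 0.001 j6 -2.03
```

>>> send_rows(plan=[[0.001,-0.006,0,-0.3,-1],[0.001,-0.011,0,-0.3,-1],[0.001,-0.015,0,-0.3,-1],[0.001,-0.018,0,-0.3,-1],[0.001,-0.021,0,-0.3,-1],[0.001,-0.024,0,-0.3,-1],[0.001,-0.027,0,-0.3,-1],[0.001,-0.03,0,-0.3,-1]])

```text
clock: 4.03
ee_pos: [0.4446, -0.2612, 0.0204]
orientation: [-0.448, 0.547, 0.452, 0.545]
contact_force: [-0.1, 0.4, -0.3]
width: -0.003
```

```bash
python3 -c "
from h import *
c=cap('side','s2.png')
cv2.imwrite('pics/s2.png',cv2.resize(c['frame'][215:305,225:355,::-1],(780,540),interpolation=cv2.INTER_CUBIC))
to(at(T,TY,-.029),.0205,TY)"
```

```text
clock 4.075 tcp [ 0.4449 -0.2613  0.0205] toolx [-0.005  0.002 -1.   ] jaw yaw 79.0 
 -> shift [-0.0001 -0.0279  0.0002] turn 0.01 F [ 0.25 -0.31  0.41] w 0.001 j6 -2.01
```

View pics/s2.png

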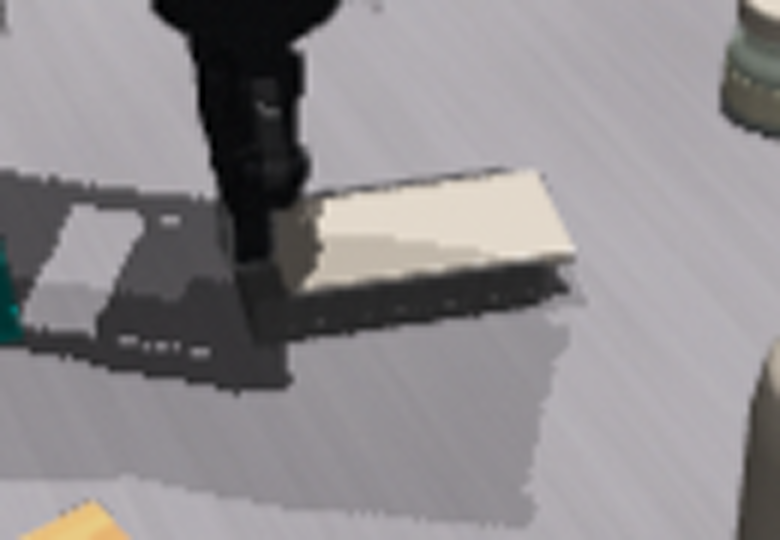

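The side view shows the cover's far end starting to overhang at (570,258) with the tray in place, so I'll go on pushing.

>>> send_rows(plan=[[0,-0.004,0,0,-1],[0,-0.008,0,0,-1],[0,-0.012,0,0,-1],[0,-0.016,0,0,-1],[0,-0.02,0,0,-1],[0,-0.023,0,0,-1],[0,-0.026,0,0,-1],[0,-0.028,0,0,-1]])

```text
clock: 5.08
ee_pos: [0.4726, -0.2667, 0.0204]
orientation: [-0.448, 0.546, 0.452, 0.545]
contact_force: [-0.1, -0.0, -0.4]
width: 0.002
```

>>> send_rows(plan=[[0,0,0,0,-1],[0,0.004,0,0,-1],[-0.02,0.006,0,0,-1],[-0.05,0.006,0,0,-1],[-0.09,0.006,0,0,-1],[-0.1,0.0,0,0,-0.5],[-0.1,0,0,0,1],[-0.1,0,0,0,1]])

```text
clock: 6.08
ee_pos: [0.4721, -0.2662, 0.1184]
orientation: [-0.447, 0.547, 0.453, 0.544]
contact_force: [0.3, -0.0, -0.2]
width: 0.634
```

```bash
python3 -c "
from h import *
c=cap('side'); np.savez('s3.npz',**c)
cv2.imwrite('pics/s3.png',cv2.resize(c['frame'][215:305,225:355,::-1],(780,540),interpolation=cv2.INTER_CUBIC))
P=cloud(c); g=c['frame'].astype(int)
z=P[235:300,255:345]; Q=z.reshape(-1,3); q=g[235:300,255:345].reshape(-1,3)
def rel(Q):
    d=Q[:,:2]-T; return np.c_[d@[np.cos(TY),np.sin(TY)],d@[-np.sin(TY),np.cos(TY)]]
A=rel(Q); ok=(abs(A[:,0])<.13)&(abs(A[:,1])<.05)
w=ok&(q.min(1)>100)&(Q[:,2]>.02)&(Q[:,2]<.032)
print('white',np.percentile(A[w],[0.5,50,99.5],0),cv2.minAreaRect(Q[w][:,:2].astype(np.float32)),np.median(Q[w,2]))
w=ok&(q.max(1)<80)&(Q[:,2]>.006)&(Q[:,2]<.03)
print('dark',np.percentile(A[w],[0.5,50,99.5],0),w.sum())
to(at(T,TY,.088),.1,TY)"
```

```text
white [[-0.01494254 -0.03145362]
 [ 0.04652392 -0.00324863]
 [ 0.10291742  0.03271468]] ((0.535986065864563, -0.2777179479598999), (0.06724131107330322, 0.13684837520122528), 77.57270812988281) 0.025135769291625754
dark [[-0.06007637 -0.03428306]
 [-0.02720733 -0.01924507]
 [ 0.05936482  0.03201856]] 631
clock 6.125 tcp [ 0.472  -0.2661  0.1182] toolx [-0.008  0.004 -1.   ] jaw yaw 79.0 
 -> shift [ 0.0172 -0.1175 -0.0003] turn 0.02 F [ 0.24 -0.49 -0.71] w 0.718 j6 -1.99
```

View pics/s3.png

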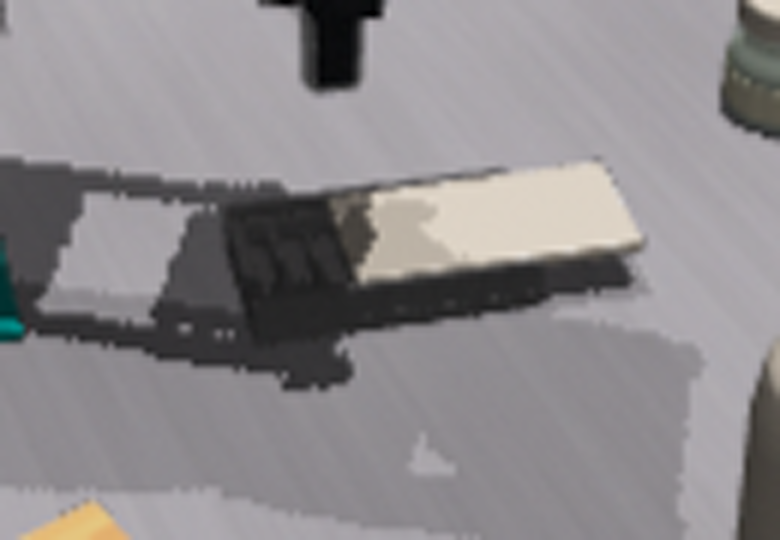

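The picture shows the cover protruding to (645,245), about 42 mm past the tray's end. The tray stands unmoved, with dark extents ±60 mm in its original frame.

>>> send_rows(plan=[[0,-0.03,0,0,1],[0,-0.06,0,0,1],[0,-0.09,0,0,1],[0,-0.11,0,0,1],[0,-0.1185,0,0,1],[0.02,-0.1185,0,0,1],[0.05,-0.1185,0,0,1],[0.06,-0.1185,0,0,1]])

```text
clock: 7.12
ee_pos: [0.5848, -0.287, 0.0529]
orientation: [-0.444, 0.548, 0.455, 0.543]
contact_force: [-0.0, 0.8, -0.1]
width: 1.004
```

```bash
python3 -c "
from h import *
c=cap('wrist','w4.png')
to(at(T,TY,.089),.005,TY)"
```

```text
clock 7.175 tcp [ 0.5849 -0.287   0.0527] toolx [-0.014  0.008 -1.   ] jaw yaw 79.0 
 -> shift [ 0.0477 -0.0043 -0.0015] turn 0.0 F [-0.67 -0.12 -1.38] w 0.994 j6 -1.92
```

View pics/w4.png

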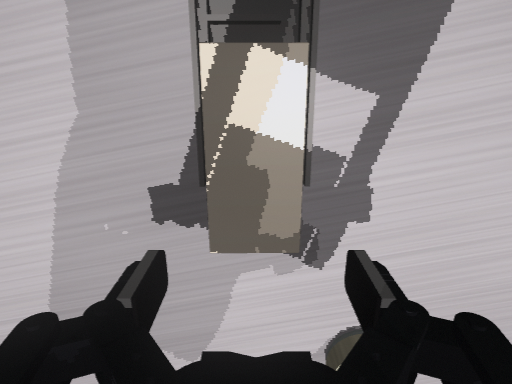

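The wrist view shows the open fingers, inner faces at u≈165 and 348, centred on the cover's free end (u 210–300, edge at v≈252). I'll go down and grip.

>>> send_rows(plan=[[0.015,-0.004,-0.001,0,1],[0.03,-0.004,-0.001,0,1],[0.04,-0.004,-0.0015,0,1],[0.0475,-0.004,-0.0015,0,1],[0.0475,-0.004,-0.0015,0,1],[0.0475,-0.004,-0.0015,0,1]])

```text
clock: 7.92
ee_pos: [0.5883, -0.2891, 0.0057]
orientation: [-0.445, 0.548, 0.455, 0.544]
contact_force: [0.4, -0.5, 0.6]
width: 1.001
```

```bash
python3 -c "
from h import *
to(at(T,TY,.089),.005,TY)"
```

```text
clock 7.925 tcp [ 0.5883 -0.2891  0.0057] toolx [-0.013  0.007 -1.   ] jaw yaw 79.0 
 -> shift [0.0007 0.0001 0.0001] turn 0.0 F [ 0.41 -0.45  0.58] w 1.001 j6 -1.92
```

>>> send_rows(plan=[[0,0,0,0,0.4],[0,0,0,0,0.2],[0,0,0,0,-0.2],[0,0,0,0,-0.5],[0,0,0,0,-0.5],[0,0,0,0,-0.5]], grip_force=60)

```text
clock: 8.68
ee_pos: [0.5887, -0.2894, 0.0064]
orientation: [-0.445, 0.547, 0.454, 0.544]
contact_force: [0.3, 0.7, 5.4]
width: 0.633
```

```bash
python3 -c "
from h import *
to(at(T,TY,.089),.005,TY)"
```

```text
clock 8.675 tcp [ 0.5887 -0.2894  0.0064] toolx [-0.012  0.007 -1.   ] jaw yaw 79.0 
 -> shift [0.0014 0.0006 0.0003] turn 0.0 F [0.32 0.71 5.39] w 0.633 j6 -1.92
```

>>> send_rows(plan=[[-0.001,0,0,0,-0.5],[-0.002,0,0,0,-0.5],[-0.004,0,0,0,-0.5],[-0.006,0,0,0,-0.5]])

```text
clock: 9.18
ee_pos: [0.5885, -0.2892, 0.012]
orientation: [-0.445, 0.548, 0.455, 0.544]
contact_force: [0.2, -0.4, 0.0]
width: 0.637
```

```bash
python3 -c "
from h import *
c=cap('side')
cv2.imwrite('pics/s5.png',cv2.resize(c['frame'][215:305,225:355,::-1],(780,540),interpolation=cv2.INTER_CUBIC))
to(at(T,TY,.089),.005,TY)"
```

```text
clock 9.225 tcp [ 0.5888 -0.2894  0.0125] toolx [-0.012  0.007 -1.   ] jaw yaw 79.0 
 -> shift [0.0075 0.0006 0.0002] turn 0.0 F [ 0.01  0.26 -0.8 ] w 0.634 j6 -1.92
```

View pics/s5.png

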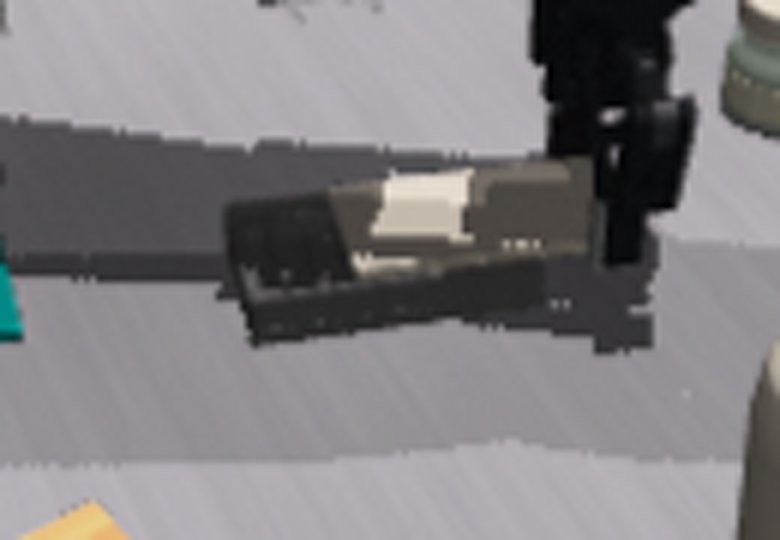

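The side view shows the tray flat and in place. The cover is held at its free end (600,220) and already raised a few mm, with the force near zero. I'll lift it further.

>>> send_rows(plan=[[-0.005,0,0,0,-0.5],[-0.015,0,0,0,-0.5],[-0.03,0,0,0,-0.5],[-0.05,0,0,0,-0.5],[-0.07,0,0,0,-0.5],[-0.08,0,0,0,-0.5],[-0.08,0,0,0,-0.5],[-0.08,0,0,0,-0.5]])

```text
clock: 10.22
ee_pos: [0.5893, -0.2896, 0.0917]
orientation: [-0.445, 0.548, 0.455, 0.544]
contact_force: [-0.3, -1.3, -1.5]
width: 0.635
```

```bash
cat > cov.py <<'E'
from h import *
def cov(n='side',zr=(.055,.15),box=None,save=None):
    c=cap(n); P=cloud(c); g=c['frame'].astype(int)
    s=telemetry.get_state(); d=P-np.array(s['ee_pos'])
    # below gripper body, behind the fingers
    u=np.array([np.cos(TY),np.sin(TY)]); a=d[...,:2]@u; b=d[...,:2]@[-u[1],u[0]]
    m=(a<-.016)&(a>-.14)&(abs(b)<.045)&(P[...,2]>zr[0])&(P[...,2]<zr[1])
    Q=P[m]; A=np.c_[Q,np.ones(len(Q))]
    k=np.linalg.lstsq(np.c_[a[m],b[m],np.ones(m.sum())],Q[:,2],rcond=None)[0]
    print(n,len(Q),'a',np.percentile(a[m],[1,99]),'b',np.percentile(b[m],[2,50,98]),'plane slope a,b,z@tcp',k.round(4),'rect',cv2.minAreaRect(Q[:,:2].astype(np.float32)))
    if save: cv2.imwrite('pics/'+save,c['frame'][:,:,::-1])
E
python3 -c "
from cov import *
cov('top');cov('side',save='s6.png')
to(at(C,CY,.047),.1,CY)"
```

```text
Traceback (most recent call last):
  File "cov.py", line 10, in cov
    print(n,len(Q),'a',np.percentile(a[m],[1,99]),'b',np.percentile(b[m],[2,50,98]),'plane slope a,b,z@tcp',k.round(4),'rect',cv2.minAreaRect(Q[:,:2].astype(np.float32)))
                       ~~~~~~~~~~~~~^^^^^^^^^^^^^
IndexError: index -1 is out of bounds for axis 0 with size 0
```

```bash
python3 -c "
from cov import *
cov('side',save='s6.png')
to(at(C,CY,.047),.1,CY)"
```

```text
side 584 a [-0.10600487 -0.01689348] b [-0.02908272 -0.00509601  0.02693396] plane slope a,b,z@tcp [-0.0008  0.0237  0.1092] rect ((0.5290384292602539, -0.2782556116580963), (0.059066612273454666, 0.09013865888118744), 78.39250946044922)
clock 10.325 tcp [ 0.5891 -0.2895  0.0912] toolx [-0.014  0.008 -1.   ] jaw yaw 79.0 
 -> shift [-0.0071  0.0257  0.2522] turn 1.0 F [ 0.34  0.09 -0.09] w 0.631 j6 -1.92
```

View pics/s6.png

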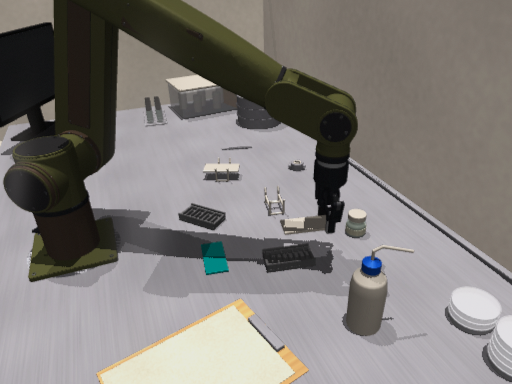

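The side view shows the cover level in the gripper, with slope ≈0 along its length. Its centre is 46.5 mm behind the TCP and its underside 11.5 mm above it. The tray is open and in place. I'll carry the cover to above the cradle.

>>> send_rows(plan=[[-0.007,0.002,0.02,0,-0.5],[-0.007,0.005,0.055,0,-0.5],[-0.007,0.01,0.095,0,-0.5],[-0.007,0.014,0.135,0,-0.5],[-0.007,0.018,0.175,0.5,-0.5],[-0.007,0.022,0.21,1,-0.5],[-0.007,0.024,0.238,1,-0.5],[-0.007,0.0255,0.252,1,-0.5]])

```text
clock: 11.32
ee_pos: [0.612, -0.035, 0.1]
orientation: [-0.44, 0.551, 0.451, 0.547]
contact_force: [-0.1, -0.4, -0.4]
width: 0.633
```

>>> send_rows(plan=[[0,0,0,0,-0.5],[0,0,0,0,-0.5],[0,0,0,0,-0.5]])

```text
clock: 11.7
ee_pos: [0.6119, -0.0359, 0.0999]
orientation: [-0.44, 0.552, 0.451, 0.547]
contact_force: [-1.3, 0.6, -0.5]
width: 0.637
```

```bash
python3 -c "
from cov import *
cov('side'); c=cap('wrist','w7.png'); np.savez('w7.npz',**c)
to(at(C,CY,.0465),.06,CY)"
```

```text
side 331 a [-0.10579776 -0.01665483] b [-0.02852487 -0.00591125  0.02862473] plane slope a,b,z@tcp [-0.0021  0.0246  0.1178] rect ((0.5522915720939636, -0.02351304516196251), (0.06205548346042633, 0.09099836647510529), 76.87529754638672)
clock 11.8 tcp [ 0.612  -0.0358  0.0999] toolx [-0.015  0.008 -1.   ] jaw yaw 78.1 
 -> shift [ 0.0399 -0.0006 -0.0015] turn 0.06 F [-0.8  -0.91 -0.45] w 0.635 j6 -1.51
```

View pics/w7.png

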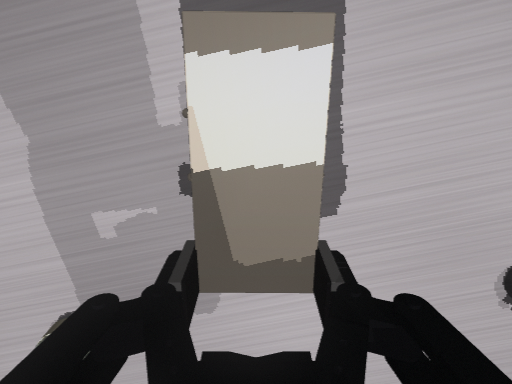

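```bash
python3 -c "
from h import *
c=dict(np.load('w7.npz')); P=cloud(c); g=c['frame'].astype(int)
print(c['eye'],c['cx'],c['cy'])
def rel(q,o=C,y=CY):
    d=np.atleast_2d(q)[:,:2]-o; return np.c_[d@[np.cos(y),np.sin(y)],d@[-np.sin(y),np.cos(y)]].round(4)
for z in (.03,.05): print(z,rel(ray(c,[[183,113],[180,180]],z)))
m=(P[...,2]>.02)&(P[...,2]<.07); m[230:]=False
v,u=np.nonzero(m)
for s in (u<256,u>=256):
    Q=P[v[s],u[s]]; print(s.sum()); 
    if s.sum(): print(np.c_[rel(Q),Q[:,2].round(3),u[s],v[s]][::max(1,s.sum()//12)])
# cradle from first top/side clouds, upright parts
for n,(x0,y0,x1,y1) in [('top',(225,150,282,195)),('side',(255,180,295,220))]:
    d=dict(np.load(n+'1.npz')); Q=cloud(d)[y0:y1,x0:x1].reshape(-1,3)
    for lo,hi in((.024,.034),(.036,.06)):
        q=Q[(Q[:,2]>lo)&(Q[:,2]<hi)]; r=rel(q)
        print(n,lo,len(q)); 
        for sx in(-1,1):
            for sy in(-1,1):
                k=(r[:,0]*sx>0.01)&(r[:,1]*sy>(.02 if lo>.03 else 0)); print(' ',sx,sy,k.sum(),r[k].mean(0).round(4) if k.any() else '', (abs(r[k,1]).min(),abs(r[k,1]).max()) if k.any() else '')
"
```

```text
[ 0.53270794 -0.01951058  0.24380188] 255.79582718765866 188.48283010546572
0.03 [[-0.0183 -0.0468]
 [ 0.0281 -0.0522]]
0.05 [[-0.0198 -0.0424]
 [ 0.0223 -0.0473]]
68
[[-2.29e-02 -4.06e-02  5.20e-02  1.85e+02  1.08e+02]
 [-2.23e-02 -4.01e-02  5.20e-02  1.86e+02  1.09e+02]
 [-2.18e-02 -3.97e-02  5.30e-02  1.86e+02  1.10e+02]
 [-2.13e-02 -3.97e-02  5.40e-02  1.86e+02  1.11e+02]
 [-2.06e-02 -4.00e-02  5.20e-02  1.86e+02  1.12e+02]
 [-2.00e-02 -4.02e-02  5.20e-02  1.86e+02  1.13e+02]
 [-1.94e-02 -4.02e-02  5.20e-02  1.86e+02  1.14e+02]
 [-1.88e-02 -4.02e-02  5.20e-02  1.86e+02  1.15e+02]
 [-1.76e-02 -4.16e-02  5.20e-02  1.84e+02  1.17e+02]
 [ 1.80e-02 -4.16e-02  5.10e-02  1.88e+02  1.74e+02]
 [ 1.80e-02 -4.05e-02  5.30e-02  1.89e+02  1.75e+02]
 [ 1.88e-02 -4.00e-02  5.30e-02  1.90e+02  1.76e+02]
 [ 2.01e-02 -4.13e-02  5.30e-02  1.88e+02  1.78e+02]
 [ 2.07e-02 -4.01e-02  5.30e-02  1.90e+02  1.79e+02]]
5
[[1.72e-02 4.44e-02 5.10e-02 3.23e+02 1.73e+02]
 [1.75e-02 4.41e-02 5.30e-02 3.23e+02 1.74e+02]
 [1.84e-02 4.44e-02 5.20e-02 3.23e+02 1.75e+02]
 [1.89e-02 4.43e-02 5.20e-02 3.23e+02 1.76e+
[... 493 characters left out ...]
1 8 [ 0.0196 -0.0368] (np.float64(0.0311), np.float64(0.0423))
  1 1 9 [0.0183 0.0378] (np.float64(0.033), np.float64(0.0419))
side 0.024 63
  -1 -1 14 [-0.0201 -0.02  ] (np.float64(0.0009), np.float64(0.0377))
  -1 1 12 [-0.02    0.0213] (np.float64(0.0069), np.float64(0.0359))
  1 -1 19 [ 0.0204 -0.0209] (np.float64(0.001), np.float64(0.0382))
  1 1 12 [0.0201 0.0178] (np.float64(0.0035), np.float64(0.0351))
side 0.036 44
  -1 -1 10 [-0.0195 -0.0386] (np.float64(0.0328), np.float64(0.0433))
  -1 1 13 [-0.0196  0.0367] (np.float64(0.0304), np.float64(0.0448))
  1 -1 9 [ 0.021  -0.0389] (np.float64(0.0334), np.float64(0.0451))
  1 1 12 [0.0198 0.0356] (np.float64(0.0289), np.float64(0.0426))
```

The wrist view shows the cover above the cradle. The left upright tips are visible at (186,113) and (188,178) and a sliver of the right at (323,175). The three views agree on the cradle centre to about 1 mm, so I'll lower the cover.

>>> send_rows(plan=[[0.01,0,-0.0005,0,-0.5],[0.025,-0.0005,-0.001,0,-0.5],[0.04,-0.0005,-0.0015,0,-0.5],[0.05,-0.0005,-0.0015,0,-0.5],[0.056,-0.0005,-0.0015,0,-0.5],[0.056,-0.0005,-0.0015,0,-0.5]])

```text
clock: 12.55
ee_pos: [0.611, -0.0368, 0.0433]
orientation: [-0.44, 0.552, 0.451, 0.547]
contact_force: [0.2, 0.4, -0.2]
width: 0.637
```

```bash
python3 -c "
from cov import *
c=cap('side')
cv2.imwrite('pics/s8.png',cv2.resize(c['frame'][160:235,230:340,::-1],(792,540),interpolation=cv2.INTER_CUBIC))
to(at(C,CY,.0465),.0185,CY)"
```

```text
clock 12.6 tcp [ 0.6115 -0.0369  0.044 ] toolx [-0.015  0.008 -1.   ] jaw yaw 78.1 
 -> shift [ 0.0255 -0.0007 -0.0003] turn 0.06 F [ 0.1   0.25 -0.54] w 0.634 j6 -1.52
```

View pics/s8.png

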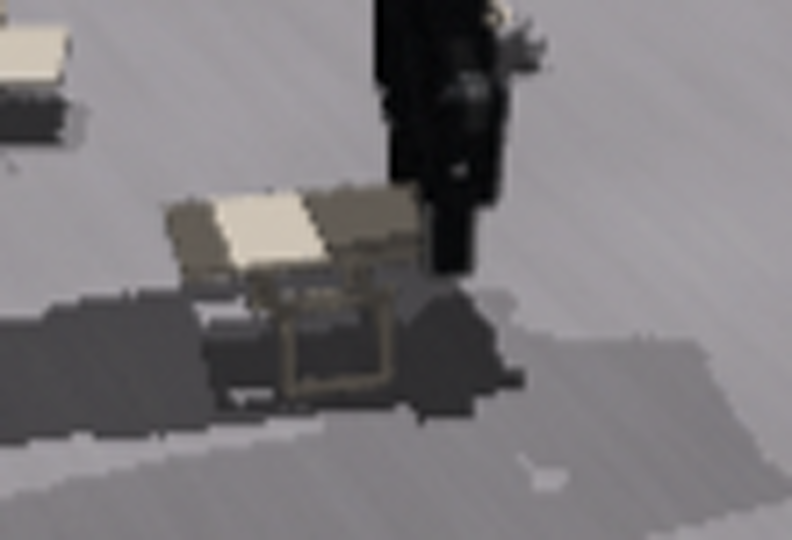

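The side crop shows the cover above the cradle, its near uprights at (285,345) and (385,335) and no contact. I'll lower it slowly the rest of the way.

>>> send_rows(plan=[[0.008,-0.0005,0,0,-0.5],[0.015,-0.0005,0,0,-0.5],[0.02,-0.0005,0,0,-0.5],[0.0225,-0.0005,0,0,-0.5],[0.024,-0.0005,0,0,-0.5],[0.0245,-0.0005,0,0,-0.5]])

```text
clock: 13.35
ee_pos: [0.6117, -0.0368, 0.0195]
orientation: [-0.44, 0.551, 0.451, 0.547]
contact_force: [-0.4, 0.8, -0.0]
width: 0.637
```

```bash
python3 -c "
from cov import *
cov('side',(.031,.06))
to(at(C,CY,.0465),.0185,CY)"
```

```text
side 369 a [-0.10524105 -0.0176344 ] b [-0.03921237 -0.00207751  0.03803917] plane slope a,b,z@tcp [0.0159 0.0269 0.0395] rect ((0.551447868347168, -0.024813015013933182), (0.08658955991268158, 0.08911948651075363), 77.2162857055664)
clock 13.4 tcp [ 0.6117 -0.0368  0.0195] toolx [-0.014  0.008 -1.   ] jaw yaw 78.1 
 -> shift [ 0.001  -0.0001 -0.0002] turn 0.07 F [ 0.79  0.11 -0.51] w 0.636 j6 -1.52
```

>>> send_rows(plan=[[0.0005,0,0,0,-0.5],[0.001,0,0,0,-0.5],[0.0015,0,0,0,-0.5],[0.0015,0,0,0,-0.5]])

```text
clock: 13.9
ee_pos: [0.6119, -0.0368, 0.0186]
orientation: [-0.44, 0.551, 0.451, 0.547]
contact_force: [-0.4, 0.5, 3.9]
width: 0.636
```

The upward force of 3.9 N shows the cover is resting on the wires. I'll release it.

>>> send_rows(plan=[[0,0,0,0,0.28],[0,0,0,0,0.32],[0,0,0,0,0.36],[0,0,0,0,0.45],[0,0,0,0,0.6],[0,0,0,0,0.8],[0,0,0,0,1],[0,0,0,0,1]], grip_force=20)

```text
clock: 14.9
ee_pos: [0.6119, -0.0368, 0.0186]
orientation: [-0.44, 0.551, 0.451, 0.547]
contact_force: [0.4, 0.6, -0.8]
width: 0.997
```

>>> send_rows(plan=[[-0.005,0,0,0,1],[-0.02,0,0,0,1],[-0.05,-0.002,0,0,1],[-0.09,-0.01,0,0,1],[-0.14,-0.03,0,0,1],[-0.18,-0.04,0.05,0,1],[-0.2,-0.04,0.1,0,1],[-0.2,-0.04,0.15,0,1]])

```text
clock: 15.9
ee_pos: [0.687, 0.1015, 0.2242]
orientation: [-0.441, 0.549, 0.449, 0.55]
contact_force: [0.0, -0.7, 0.9]
width: 0.999
```

```bash
python3 -c "
from h import *
def rel(q,o=C,y=CY):
    d=q[:,:2]-o; return np.c_[d@[np.cos(y),np.sin(y)],d@[-np.sin(y),np.cos(y)]]
for n,f in(('top','t9.png'),('side','s9.png')):
    c=cap(n); P=cloud(c).reshape(-1,3); r=rel(P); g=c['frame'].reshape(-1,3)
    m=(abs(r[:,0])<.08)&(abs(r[:,1])<.0285)&(P[:,2]>.032)&(P[:,2]<.048)
    k=np.linalg.lstsq(np.c_[r[m],np.ones(m.sum())],P[m,2],rcond=None)[0]
    e=m&(abs(r[:,0])>.03); ee=e|((abs(r[:,0])>.028)&(abs(r[:,0])<.08)&(abs(r[:,1])<.045)&(P[:,2]>.032)&(P[:,2]<.048))
    print(n,m.sum(),'plane',k.round(4),'x ends',np.percentile(r[m,0],[.5,99.5]),'y',np.percentile(r[ee,1],[1,99]),cv2.minAreaRect(r[ee].astype(np.float32)))
    t=(abs(rel(P,T,TY))<[.09,.05]).all(1)&(P[:,2]>.01)&(P[:,2]<.04)
    print(' tray',cv2.minAreaRect(P[t][:,:2].astype(np.float32)))
    a,b=(c['frame'][140:230,140:360],(792,324)) if n=='top' else (c['frame'][140:290,190:370],(720,600))
    cv2.imwrite('pics/'+f,cv2.resize(a[:,:,::-1],b,interpolation=cv2.INTER_CUBIC))
print(telemetry.get_state()['ee_pos'],telemetry.get_state()['contact_force'])
"
```

```text
top 713 plane [0.0007 0.0025 0.0365] x ends [-0.06053248  0.05821022] y [-0.0272987   0.02747655] ((-0.0010025501251220703, 0.00016262009739875793), (0.05585669353604317, 0.12059102207422256), 89.4733657836914)
 tray ((0.49978557229042053, -0.27124541997909546), (0.06455712020397186, 0.12103673070669174), 79.03800964355469)
side 409 plane [0.0009 0.0164 0.0372] x ends [-0.0586622   0.05960893] y [-0.02910327  0.02843135] ((0.0006331503391265869, -0.0014264248311519623), (0.06060492619872093, 0.11967938393354416), 88.78058624267578)
 tray ((0.5011119842529297, -0.2723037302494049), (0.07060353457927704, 0.12115415185689926), 78.90684509277344)
[0.68564828 0.10453257 0.22111809] [ 0.45452474 -0.48925279 -0.10078685]
```

View pics/s9.png

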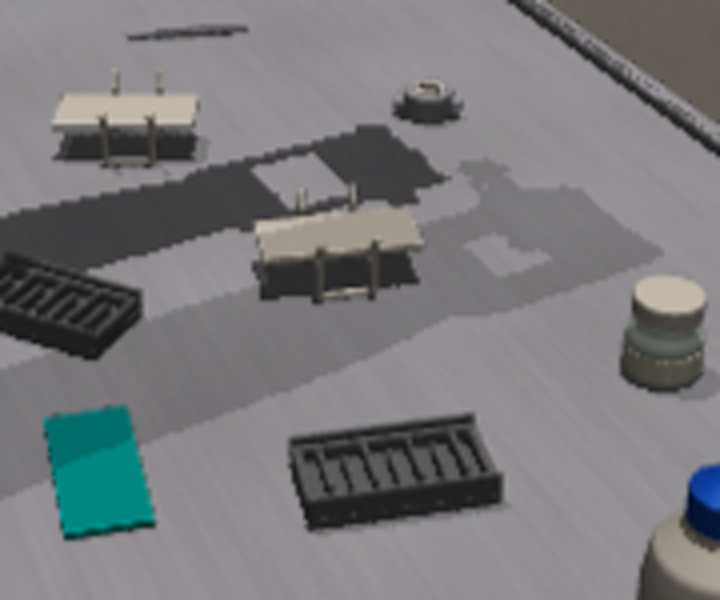

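The cover lies level in the cradle at (340,235), between the uprights. The tray stands open and flat where it was, at (395,470), and the rest of the bench looks unchanged. The robot is clear of everything.

>>> send_rows(plan=[[0,0,0,0,1],[0,0,0,0,1],[0,0,0,0,1]])

```text
clock: 16.38
ee_pos: [0.6855, 0.1033, 0.2212]
orientation: [-0.441, 0.549, 0.451, 0.548]
contact_force: [-0.4, 0.3, -1.1]
width: 1.0
```

```bash
python3 -c "
from h import *
print(job_done())"
```

```text
the job is handed in; nothing more can be done
None
```

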